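# Full-speed blast from a two-speed air duster

### The job

The air duster with the long thin nozzle lies on its side, pointing at the little stand of polishing wheels. Leave it lying there and blow the wheels clean at full speed: squeeze its trigger against the handle, past the pressure point of the low speed and all the way into the high speed, keep it there for two seconds while it points at the wheels, then let go so that the trigger springs back out. Do not lift the duster, do not work the other duster with the short flared nozzle, and leave the stand and the other duster where they are.

Things in the scene. Friction and masses are not known exactly. Their poses are not given: they have to be found in the camera images.
- long_pinch (a point): Grey air duster with LONG THIN nozzle, loose, 0.35 kg, flat on its side. Point: middle of the pinch, 23 mm above bench. x: blowing direction, z up, handle along y. Handle's back at x -24 mm, trigger's front at +24 (48 over both, 36 squeezed; it slides along -x). Trigger 44 long in y, 20 high, handle 32 thick, all centred here. Being loose, it slides and centres itself between closing fingers.
- long_nozzle (a point): Tip of the long thin nozzle (7 mm thick, stands 55 mm out of the barrel), 119 mm ahead (x) and 55 mm to +y of the pinch point, same axes. Seen from the pinch point the barrel (46 mm diameter, along x) starts at y +32 mm and the battery foot (46 mm high, x -36 to +20) at y -48 mm; nothing near the grip is higher than 46 mm.
- long_low (a joint): First (low-speed) stage of the long-nozzled duster's trigger: 0 = out, 0.005 m = taken up; a spring of about 1.5 N rising to 3 N, always moves first.
- long_high (a joint): Second (high-speed) stage of the same trigger, adding to the first: stays 0 until the pressure point at about 8 N, then moves to its stop at 0.007 m, where the spring gives about 14 N. Both spring back when released.
- short_pinch (a point): The other air duster, with SHORT FLARED nozzle (24 mm out of the barrel, 38 mm wide); otherwise same shape, size, point and axes as the long-nozzled one. Leave it alone. Either duster can lie on either side of the bench.
- short_low (a joint): First stage of the short-nozzled duster's trigger, 0 = out. Leave alone.
- wheel_rack_center (a point): Small stand of polishing wheels on pins, loose, 36 x 70 x 56 mm, about 17 cm ahead of the long-nozzled duster's trigger, in line with its barrel. Point half-way up. Leave it standing where it is.
Mind the look-alikes: they are no part of the job. What is meant by the part that bears wheel_rack_center is not purple, and is the larger of those in its own colour.

How it is judged:
By the outcome, as a careful person would: the job done as asked, in the order asked, and still so for the second after the job is handed in, with the robot touching nothing.
It also fails if it takes over 32 s, if anything falls off the work surface, if the arm or the gripper's body presses on something with over 40 N, if the wrist force passes 120 N, or if a joint passes its speed limit or range.

### The arm

A 7-joint arm with a two-finger parallel gripper is mounted at the origin on a cart in front of the work surface, level with it; the furniture and walls round the work are solid. World frame = base frame: x ahead of the robot, y to its left, z up, the work surface at z = 0. Lengths are in m, angles in rad, forces in N, time in s.
With the tool pointing down it reaches from about 0.4 to 0.85 m from the base axis. Payload 6.9 kg.
Tool frame: the origin (TCP) lies midway between the tips of the shut fingers; the grasp point (between the pads) lies 19 mm behind it; z points along the fingers, y is the direction in which the jaws open and shut (so a half turn about z gives the same grasp; the last joint's range is limited). The gripper opens to 85 mm and grips with 20 to 120 N. Pads are 22 mm wide; open, the fingers measure 114 mm over their backs; the gripper's body (76 mm by 85 mm) begins 54 mm behind the grasp point. The pads swing forward as they close: fully open they stand 13 mm farther back than shut.
Start: joints at [-1.24, 0.507, -0.238, 1.5, 0.126, 1.149, -0.155], TCP at [0.14, 0.609, 0.196] pointing down, gripper open.
Joint ranges: [-3.08, 3.08], [-0.24, 2.05], [-1.43, 1.35], [0, 2.5], [-1.52, 4.66], [0.17, 1.96], [-2.89, 2.89]. Speed limits (rad/s): [2.39, 2.39, 3.14, 3.14, 3.14, 3.14, 3.14].

### API

Orientations are given as a unit quaternion [w, x, y, z].
In Python, from plant import ctrl gives the robot as it stands.
- The arm moves only by the tool step_arm, never from a script. Its argument "targets" is a list of rows, each an object of numbers: "tx", "ty", "tz": the shift along the tool's x, y, z scaled (see below); "ax", "ay", "az": the turn, a rotation vector about the tool's x, y, z scaled (see below). A call has 1 to 8 rows; each row shifts and turns the commanded pose from where the row before left it, along the tool's axes as they then stand; what a row does not reach is not made up. The controller multiplies each number of a shift by 400 mm and each number of a turn by 0.08 rad. A row lasts 1/12 s, in which the tool goes at most 41.7 mm and 7.16 degrees, less where a joint would pass 70% of its speed; a pose out of reach is approached as far as the arm can. A call with a number of a shift or a turn outside -1 to 1 is refused whole. A call with a gripper value outside its range is refused whole. "fingers" is the opening, from 0 (shut) to 1 (fully open), set as the call begins (left out, the last holds). The fingers move at their own pace and stop on an object; "grip_force" is the grip in N (left out, the last holds). Time passes only in rows, so rows that do not move let the fingers close. It gives the time, the measured TCP pose, the force and the opening at its end, in the units of the state.
- ctrl.get_obs(): the state, without advancing time (a new reading comes with each control period).
- ctrl.get_image(name): name is "scene" or "top"; returns (picture, depth): 400x640x3 uint8, red, green, blue; 400x640 float32, m along the optical axis (not along the pixel's ray), 0 where there is no reading.
- ctrl.calibration(name): a dict with "intrinsics" (3x3 intrinsics, pixels), "origin" and "orientation" of the camera in the world. Camera axes: x right, y up, looking along -z (the intrinsics and any distortion apply to the point x, -y, -z); pixel columns grow to the right and rows downward; lengths in m; the calibration is good to about 2 mm. A picture is of the moment at which its call begins. calibration takes no time and is no camera call.
- ctrl.job_done(): hands the job in, once; it reports no verdict.
Trained networks look in the newest picture that a camera, given by its name, has taken for a name from the list of things; names that differ only in an ending like _2 or _b are one class to them, and where a whole thing is asked for, a point or a joint stands for the part that bears it (a point fixed in the world has none). Each returns a list of dicts, best first, with "score" (0 to 1); they miss things now and then, are a little off and sometimes report something else, mostly with a low value. They report only what shows in the picture. A call takes as long as a camera call. They do not tell look-alikes from the thing itself.
- ctrl.find_in(camera, thing): "position" ([x, y, z] in m, in world coordinates, good to about 4 mm: the middle of the surface that is visible of it).
- ctrl.spot_point(camera, thing): "position" ([x, y, z] in m, in world coordinates, good to about 4 mm: a listed point, or the origin of a listed thing).
The state is a dict: "t": time; "q": joint angles; "qvel": joint speeds; "effort": joint torques, N m; "tool_pos": TCP position; "ee_rot": TCP orientation; "wrist_force": force on the tool from outside, world axes, zero at the start; "moment": the same for the moment, N m; "opening": finger opening in m.
Only numpy, scipy, OpenCV 4.12 (cv2) and the standard library are available. Lean on these libraries where they do the work, as an engineer would, in place of code of your own. Each camera call takes 0.05 s, during which the arm holds its last target. There are 200 camera calls.

## Working session

There is one attempt and no reset: what is moved stays moved. The work goes in short steps, Python scripts to look and compute and a tool call to move; the robot and the scene stay as the last step left them, time stands still between calls to the robot, and variables do not carry over. Pictures are saved under pics/ and viewed, about 8 in all and at most 12, crops included, and the job is handed in when it is done.

Besides the shell and the picture viewer there is one more tool, called after ">>>" by a JSON object that holds its "fn" and its "kwargs". step_arm: Moves the arm, as the interface text tells. Shifts and turns lie within -1 to 1; 1 stands for 400 mm of shift or 0.08 rad of turn. Its arguments: {"type":"object","properties":{"targets":{"type":"array","items":{"type":"object","properties":{"tx":{"type":"number","minimum":-1,"maximum":1},"ty":{"type":"number","minimum":-1,"maximum":1},"tz":{"type":"number","minimum":-1,"maximum":1},"ax":{"type":"number","minimum":-1,"maximum":1},"ay":{"type":"number","minimum":-1,"maximum":1},"az":{"type":"number","minimum":-1,"maximum":1}}}},"fingers":{"type":"number"},"grip_force":{"type":"number"}},"required":["targets"]}

```bash
mkdir -p pics
python3 - <<'E'
from plant import ctrl
import cv2,numpy as np
for c in ("top","scene"):
    im,d=ctrl.get_image(c); cv2.imwrite(f"pics/{c}0.png",im[:,:,::-1]); np.save(f"pics/{c}d.npy",d)
    k=ctrl.calibration(c); print(c,k)
    for th in ("long_pinch","long_nozzle","short_pinch","wheel_rack_center"):
        print(th,[(np.round(r["position"],3).tolist(),round(r["score"],2)) for r in ctrl.spot_point(c,th)])
o=ctrl.get_obs(); print(o)
E
```

```text
top {'intrinsics': array([[475.55002824,   0.        , 317.25932063],
       [  0.        , 475.55002824, 191.02480484],
       [  0.        ,   0.        ,   1.        ]]), 'origin': array([ 0.30768682, -0.04243956,  1.6306765 ]), 'orientation': array([ 0.7048099 ,  0.07006839, -0.06411584, -0.70300966])}
long_pinch [([0.542, -0.25, 0.022], 0.82)]
long_nozzle [([0.611, -0.36, 0.022], 0.83)]
short_pinch [([0.546, 0.353, 0.022], 0.95)]
wheel_rack_center [([0.706, -0.376, 0.019], 0.66), ([0.536, -0.113, 0.021], 0.48), ([0.626, -0.412, 0.03], 0.47)]
scene {'intrinsics': array([[496.8582835 ,   0.        , 325.55260812],
       [  0.        , 496.8582835 , 198.2222338 ],
       [  0.        ,   0.        ,   1.        ]]), 'origin': array([ 0.02720222, -0.82091841,  0.99605857]), 'orientation': array([ 0.87532479,  0.37458344, -0.12780607, -0.27777576])}
long_pinch [([0.544, -0.253, 0.025], 0.69), ([0.549, 0.349, 0.027], 0.51)]
long_nozzle [([0.614, -0.362, 0.024], 0.78)]
short_pinch [([0.549, 0.349, 0.024], 0.82), ([0.544, -0.25, 0.022], 0.67)]
wheel_rack_center [([0.62, -0.413, 0.027], 0.75), ([0.534, -0.114, 0.022], 0.69), ([0.708, -0.376, 0.018], 0.62)]
{'t': 0.5, 'q': array([-1.23947848,  0.50754591, -0.23757632,  1.50026909,  0.12568495,
        1.14892427, -0.15481807]), 'qvel': array([ 8.53046608e-04, -5.80436295e-04, -7.19654992e-04, -1.60470065e-03,
        6.43123354e-05, -9.23062832e-04,  1.27205332e-03]), 'effort': array([ 1.22133169e-03, -6.19843197e+01, -2.18230136e+00, -2.49773151e+01,
        1.39338314e-02,  3.00411950e-03,  7.94961409e-06]), 'tool_pos': array([0.13996034, 0.60906321, 0.19552172]), 'ee_rot': array([-1.25286706e-05,  1.12699364e-01,  9.93629129e-01, -8.44347799e-05]), 'wrist_force': array([0.1080526 , 0.28275093, 0.2776067 ]), 'moment': array([ 0.04288292,  0.01138093, -0.00858647]), 'opening': 0.0858561929775277}
```

View pics/top0.png

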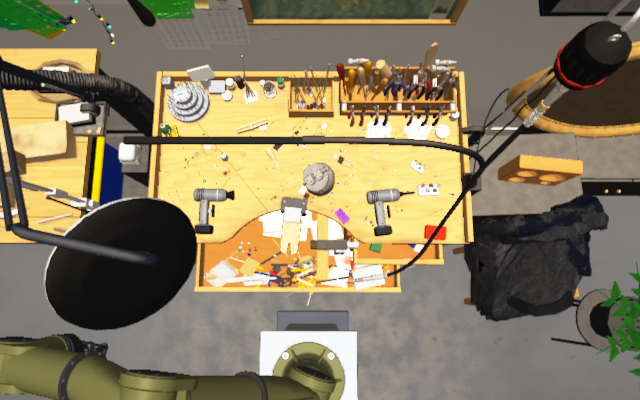

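View pics/scene0.png

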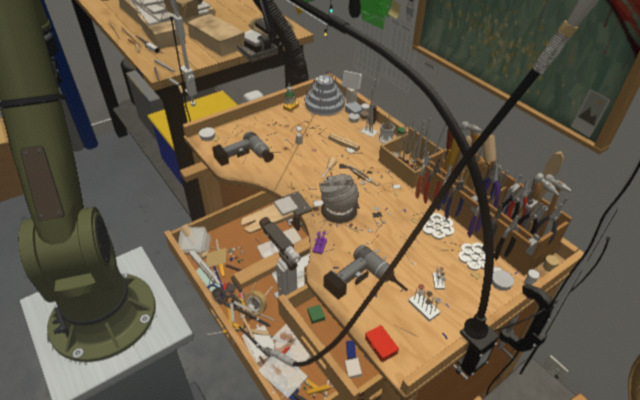

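The two cameras agree. The long duster is at about (0.543, -0.25), pointing toward about -82°. The white wheel stand at (0.62, -0.412) matches the "17 cm ahead, in line" description: scene picture pixel (424,303), top picture pixel (428,189). A hose crosses overhead, so I'll check obstacle heights and refine the duster pose from depth.

```bash
cat > h.py <<'E'
import numpy as np
from plant import ctrl
from scipy.spatial.transform import Rotation as R
def cloud(c,d):
    k=ctrl.calibration(c);K=k["intrinsics"];v,u=np.indices(d.shape)
    p=np.stack([(u-K[0,2])/K[0,0]*d,-(v-K[1,2])/K[1,1]*d,-d],-1)
    q=k["orientation"]
    w=p@R.from_quat(q[[1,2,3,0]]).as_matrix().T+k["origin"]; w[d==0]=np.nan
    return w
E
python3 - <<'E'
from h import *
T=cloud("top",np.load("pics/topd.npy"));S=cloud("scene",np.load("pics/scened.npy"))
P=np.concatenate([T.reshape(-1,3),S.reshape(-1,3)]);P=P[~np.isnan(P[:,0])]
# max height grid (cm)
xs=np.arange(.05,.95,.06);ys=np.arange(.8,-.7,-.06)
print("x\\y  ",*[f"{y:4.2f}"[-5:] for y in ys])
for x in xs[::-1]:
    r=[]
    for y in ys:
        m=(abs(P[:,0]-x)<.03)&(abs(P[:,1]-y)<.03)
        r.append(f"{P[m,2].max()*100:5.0f}" if m.any() else "    .")
    print(f"{x:.2f}",*r)
# duster points
m=(P[:,2]>.012)&(P[:,2]<.055)&(abs(P[:,0]-.56)<.1)&(P[:,1]<-.17)&(P[:,1]>-.33)
a=np.radians(-82.4);ex=np.array([np.cos(a),np.sin(a)]);ey=np.array([-ex[1],ex[0]])
D=P[m];L=(D[:,:2]-[.543,-.2515]);lx=L@ex*1e3;ly=L@ey*1e3
for n,s in (("grip",(ly>-18)&(ly<18)),("barrel",(ly>30)&(ly<85)&(lx<60)),("foot",(ly<-48)&(ly>-90))):
    print(n,s.sum(),np.percentile(lx[s],[2,50,98]).round(1),np.percentile(ly[s],[2,50,98]).round(1),D[s,2].max())
q=S[285:325,395:425];z=D
m=(P[:,2]>.03)&(P[:,2]<.1)&(abs(P[:,0]-.62)<.06)&(abs(P[:,1]+.412)<.06)
print("rack",P[m].mean(0),P[m].min(0),P[m].max(0))
bar=(ly>35)&(ly<78)&(lx<60)&(D[:,2]>.036)
for lo in range(-50,60,15):
    s=bar&(lx>lo)&(lx<lo+15)
    if s.any(): print(lo,s.sum(),ly[s].mean().round(1))
E
```

```text
x\y   0.80 0.74 0.68 0.62 0.56 0.50 0.44 0.38 0.32 0.26 0.20 0.14 0.08 0.02 -0.04 -0.10 -0.16 -0.22 -0.28 -0.34 -0.40 -0.46 -0.52 -0.58 -0.64
0.89    33    39    38     .    62     8    13    11     1     1     3     2     7     7     7    15    19    19    18    18    19    19    12    26    26
0.83    18    60    61    -2     6     9     5     1     1     2     3     2     1     1     1    15    19    19    18    18    19    19     8    83    83
0.77    18    18    66    -0     5     5     1     1     4     2     1     3     1     1     1     1     1     2     2     2     2     1    90    40    47
0.71    18    18    67    71     5     5     1     1     4     3     1     2     1    10    12     9     1     1     1     4     4    90    97    90   -23
0.65    12    12     .    74    75     5    56    56    56    56    56    55    56    56    56    56    56    56    55    53    50    90    90    89   -22
0.59    12    33    32     .    79     5     1     5     5     5     1     1     2    10    11     9     1     6     5     4    45    60     7     6   -22
0.53    13    52    48     .
[... 1088 characters left out ...]
 67    70    73    76    79    80    79    67    55    26     4     2     1   -88   -88   -88   -88   -88   -88   -88   -88
0.05   -88   -88   -88   -88   -88   -88   -88   -88   -88   -88   -80    66    57    46    36    29     1   -88   -88   -88   -88   -88   -87   -88   -88
grip 406 [-25.3   1.   24.9] [-17.1  -0.5  17.1] 0.04567184763739629
barrel 1016 [-43.2   7.6  52.9] [31.7 47.6 75. ] 0.05475422554114551
foot 561 [-36.3  -5.   19.9] [-78.2 -67.6 -49.7] 0.05419164946248656
rack [ 0.62416962 -0.41386024  0.04911296] [ 0.60771514 -0.44659206  0.03000573] [ 0.63925167 -0.38070843  0.06071723]
-50 58 53.6
-35 107 53.1
-20 112 52.0
-5 115 53.3
10 113 52.2
25 107 52.2
40 104 51.8
55 6 53.1
```

Run:
```python
from h import *
import cv2
T=cloud("top",np.load("pics/topd.npy"))
im=cv2.imread("pics/top0.png")
for v in range(190,400,12):
    print(v,*["(%3.0f %3.0f %3.0f|%d)"%(*(T[v,u]*100),im[v,u].mean()) if not np.isnan(T[v,u,0]) else "." for u in range(10,260,26)])
c=im[150:400,0:360]; cv2.imwrite("pics/c1.png",cv2.resize(c,None,fx=2.2,fy=2.2,interpolation=cv2.INTER_CUBIC))
import plant;print([a for a in dir(ctrl) if a[0]!='_'])
```

```text
190 ( 59  95  15|91) ( 55  74  35|95) ( 60  81  11|166) ( 61  75   5|15) ( 73  94 -56|41) ( 75  86 -67|119) ( 62  50  -0|208) ( 62  41  -0|208) ( 62  31   3|164) ( 62  23   0|212)
202 ( 56  95  15|82) ( 56  89  11|192) ( 54  72  25|66) ( 56  72  11|160) ( 44  32  81|187) ( 45  28  79|25) ( 46  25  75|53) ( 58  41  -0|210) ( 58  32   0|199) ( 58  23   0|212)
214 ( 41  45  89|36) ( 52  88  11|194) ( 52  80  11|192) ( 42  36  83|234) ( 42  32  81|29) ( 43  28  79|19) ( 43  25  75|17) ( 54  41  -0|212) ( 54  32   0|210) ( 54  23  -0|207)
226 ( 39  44  90|34) ( 48  88  11|199) ( 48  79  11|195) ( 40  35  83|36) ( 40  32  81|24) ( 41  29  77|18) ( 41  25  74|17) ( 42  22  68|95) ( 50  32  -1|212) ( 50  23  -1|119)
238 ( 44  96  11|191) ( 37  38  92|77) ( 37  35  91|75) ( 38  35  82|26) ( 38  32  80|21) ( 39  29  77|15) ( 39  25  73|16) ( 39  22  67|14) ( 46  31   0|195) ( 49  28 -37|154)
250 ( 47 162 -91|125) ( 47 147 -89|125) ( 36  39  84|36) ( 36  31  90|73) ( 36  28  90|89) ( 37  29  76|21) ( 37  26  72|16) ( 37  22  65|14) ( 44  39 -37|153) ( 44  28 -38|166)
262 ( 41 162 -91|126) ( 41 
[... 1521 characters left out ...]
) ( -7  75 -90|138) ( -7  61 -89|138) ( -7  48 -90|138) ( -7  35 -91|126)
370 ( 14  56  66|108) ( 14  50  69|108) ( 15  44  71|93) ( 15  38  73|98) ( 15  34  72|49) ( 15  28  74|24) (-13  74 -90|135) (-13  61 -90|136) (-13  48 -90|128) (-13  35 -90|133)
382 ( 11  57  65|92) ( 12  49  69|104) ( 13  42  73|67) ( 13  37  74|109) ( 14  32  76|82) ( 14  26  80|134) ( 14  22  78|94) ( 13  19  72|67) ( 11  16  62|57) ( 10  12  55|57)
394 (  9  56  65|115) ( 10  50  67|58) ( 11  42  73|47) ( 12  36  75|109) ( 12  31  77|112) ( 13  26  79|139) ( 12  22  77|84) ( 11  19  71|69) (  9  16  65|70) (  8  12  57|71)
['Unreachable', 'calibration', 'find_in', 'get_image', 'get_obs', 'job_done', 'spot_point']
```

View pics/c1.png

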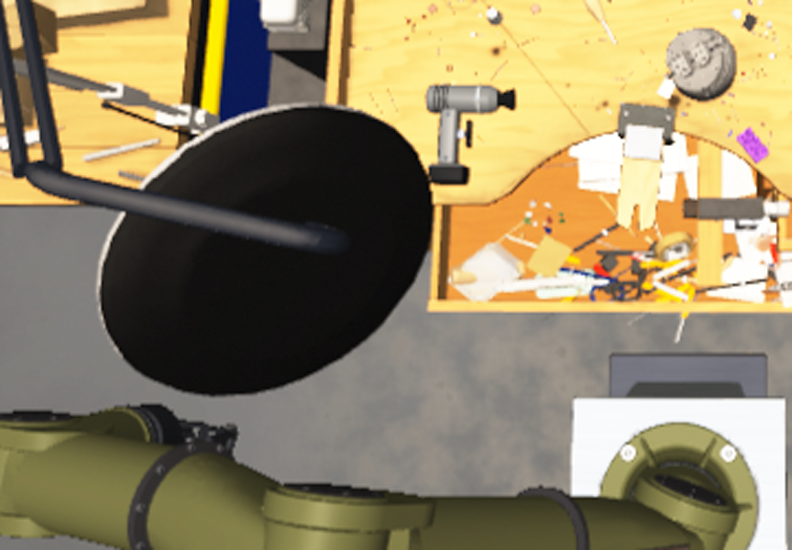

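The crop shows a lamp shade (about pixel (265,250) in the crop) hanging beside the arm. Its rim is at roughly r ≈ 0.39 m and z ≈ 0.6, in the way of the elbow and forearm sweep. I need arm kinematics before swinging under it, so first I'll make a small straight-back, straight-down move well clear of the lamp to get data.

>>> {"fn": "step_arm", "kwargs": {"targets": [{"tz":0.1},{"tz":0.1},{"ty":-0.1},{"ty":-0.1}]}}

```text
invalid input
```

```bash
cat >> h.py <<'E'
import itertools
def fk(q,s,p):
    # returns positions shoulder, elbow, wrist, tcp and rotation
    h,L1,L2,L3=p; r=lambda a,ax:R.from_euler(ax,a)
    A=r(s[0]*q[0],'z')*r(s[1]*q[1],'y'); S=np.array([0,0,h]); E=S+A.apply([0,0,L1])
    B=A*r(s[2]*q[2],'z')*r(s[3]*q[3],'y'); W=E+B.apply([0,0,L2])
    C=B*r(s[4]*q[4],'z')*r(s[5]*q[5],'y'); t=W+C.apply([0,0,L3])
    return S,E,W,t,C*r(s[6]*q[6],'z')
E
python3 - <<'E'
from h import *
o=ctrl.get_obs();print(o["t"],o["q"].round(4),o["tool_pos"],o["ee_rot"].round(4))
qs=[[-1.23947848,0.50754591,-0.23757632,1.50026909,0.12568495,1.14892427,-0.15481807],o["q"]]
ts=[[0.13996034,0.60906321,0.19552172],o["tool_pos"]]
best=[]
for s in itertools.product([1,-1],repeat=7):
    if s[1]<0: continue
    e=0
    Cz=[fk(q,s,(.3,.5,.42,.36))[4] for q in qs]
    e=max(np.linalg.norm(c.apply([0,0,1])-[0,0,-1]) for c in Cz); best.append((e,s,np.degrees(np.arctan2(*Cz[0].apply([0,1,0])[1::-1]))))
best.sort(key=lambda b:b[0]); [print(b) for b in best[:6]]
T=cloud("top",np.load("pics/topd.npy")).reshape(-1,3)
m=(T[:,2]>.5)&(T[:,0]>.21)&(T[:,0]<.5)&(T[:,1]>.15)&(T[:,1]<.5)
P=T[m];rr=np.hypot(P[:,0],P[:,1]);print("lamp zmin",P[:,2].min(),P[P[:,2].argmin()],"rmin",rr.min(),P[rr.argmin()])
for a in range(20,75,6):
    k=abs(np.degrees(np.arctan2(P[:,1],P[:,0]))-a)<3
    if k.any():i=rr[k].argmin();j=P[k][:,2].argmin();print(a,P[k][i].round(3),rr[k][i].round(3),P[k][j].round(3),rr[k][j].round(3))
E
```

```text
0.5 [-1.2395  0.5075 -0.2376  1.5003  0.1257  1.1489 -0.1548] [0.13996034 0.60906321 0.19552172] [-0.000e+00  1.127e-01  9.936e-01 -1.000e-04]
(np.float64(0.00017072289784845248), (1, 1, 1, 1, 1, 1, 1), np.float64(12.941891027618967))
(np.float64(0.00017072289784845248), (-1, 1, -1, 1, -1, 1, -1), np.float64(167.05810897238104))
(np.float64(0.0001707228978484525), (1, 1, 1, 1, 1, 1, -1), np.float64(-4.798952742671627))
(np.float64(0.0001707228978484525), (-1, 1, -1, 1, -1, 1, 1), np.float64(-175.20104725732838))
(np.float64(0.0001707228978484836), (1, 1, -1, 1, -1, 1, 1), np.float64(42.765181340090784))
(np.float64(0.0001707228978484836), (1, 1, -1, 1, -1, 1, -1), np.float64(25.0243375698002))
lamp zmin 0.606033677868977 [0.28492401 0.26209899 0.60603368] rmin 0.3845765251870959 [0.25859666 0.28465219 0.6161358 ]
26 [0.389 0.215 0.654] 0.444 [0.399 0.216 0.653] 0.453
32 [0.335 0.228 0.851] 0.405 [0.333 0.232 0.617] 0.406
38 [0.295 0.255 0.612] 0.39 [0.302 0.249 0.609] 0.391
44 [0.277 0.267 0.609] 0.385 [0.285 0.262 0.606] 0.387
50 [0.259 0.285 0.616] 0.385 [0.263 0.282 0.612] 0.385
56 [0.235 0.318 0.629] 0.395 [0.237 0.317 0.628] 0.395
62 [0.217 0.363 0.664] 0.423 [0.216 0.366 0.663] 0.425
```

>>> {"fn": "step_arm", "kwargs": {"targets": [{"tx":0,"ty":0,"tz":0.1,"ax":0,"ay":0,"az":0},{"tx":0,"ty":0,"tz":0.1,"ax":0,"ay":0,"az":0},{"tx":0,"ty":-0.1,"tz":0,"ax":0,"ay":0,"az":0},{"tx":0,"ty":-0.1,"tz":0,"ax":0,"ay":0,"az":0}], "fingers": 1, "grip_force": 30}}

```text
t: 0.83
tool_pos: [0.1213, 0.5282, 0.1091]
ee_rot: [-0.001, 0.113, 0.994, -0.005]
wrist_force: [0.2, -1.2, 2.2]
opening: 0.0852
```

Run:
```python
from h import *
from scipy.optimize import least_squares
o=ctrl.get_obs();print(o["t"],o["q"].round(4).tolist(),o["tool_pos"],o["ee_rot"].round(4))
qs=[[-1.23947848,0.50754591,-0.23757632,1.50026909,0.12568495,1.14892427,-0.15481807],o["q"]]
ts=np.array([[0.13996034,0.60906321,0.19552172],o["tool_pos"]])
s=(-1,1,-1,1,-1,1,-1)
f=lambda p:np.concatenate([fk(q,s,p)[3]-t for q,t in zip(qs,ts)])
r=least_squares(f,[.3,.5,.42,.36]);print(r.x,r.fun.round(4),np.linalg.svd(r.jac)[1])
```

```text
0.8333 [-1.2296, 0.4759, -0.2362, 1.8308, 0.1389, 0.8621, -0.1875] [0.12134411 0.52817816 0.10905568] [-0.0011  0.1128  0.9936 -0.0055]
[0.81794962 0.72352349 0.30601066 1.13992288] [-0.0058  0.0017 -0.0105 -0.0062  0.0021  0.0105] [2.4777879  1.35539118 0.15313498 0.00562141]
```

>>> {"fn": "step_arm", "kwargs": {"targets": [{"tx":0,"ty":-0.08,"tz":0,"ax":0,"ay":0,"az":0},{"tx":0,"ty":-0.08,"tz":0,"ax":0,"ay":0,"az":0},{"tx":0,"ty":-0.08,"tz":0,"ax":0,"ay":0,"az":0},{"tx":0,"ty":0,"tz":0,"ax":0,"ay":0,"az":0}]}}

```text
t: 1.17
tool_pos: [0.0994, 0.4305, 0.1152]
ee_rot: [0.0, 0.113, 0.994, -0.003]
wrist_force: [0.4, -0.8, -0.6]
opening: 0.0856
```

Run:
```python
from h import *
from scipy.optimize import least_squares
import json,cv2
o=ctrl.get_obs();print(o["t"],o["q"].round(4).tolist(),o["tool_pos"],o["ee_rot"].round(4))
qs=[[-1.23947848,0.50754591,-0.23757632,1.50026909,0.12568495,1.14892427,-0.15481807],[-1.2296, 0.4759, -0.2362, 1.8308, 0.1389, 0.8621, -0.1875],o["q"]]
ts=np.array([[0.13996034,0.60906321,0.19552172],[0.12134411,0.52817816,0.10905568],o["tool_pos"]])
s=(-1,1,-1,1,-1,1,-1)
def f(p,h): 
    out=[]
    for q,t in zip(qs,ts):
        S,E,W,T,_=fk(q,s,(h,p[0],p[1],p[2])); out.append(T-t)
    return np.concatenate(out)
for h in (.2,.3,.4):
    r=least_squares(f,[.5,.42,.36],args=(h,));print(h,r.x,r.fun.round(3));print(np.round(fk(qs[0],s,(h,*r.x))[1:3],3).tolist(),np.round(fk(qs[2],s,(h,*r.x))[1:3],3).tolist())
im,d=ctrl.get_image("scene");cv2.imwrite("pics/s2.png",im[:,:,::-1]);im,d=ctrl.get_image("top");cv2.imwrite("pics/t2.png",im[:,:,::-1]);np.save("pics/t2d.npy",d)
T=cloud("top",d).reshape(-1,3);m=(T[:,2]>.12)&(T[:,0]<.3)&(T[:,0]>-.2)&(T[:,1]<.8)
P=T[m]
for y in np.arange(-.1,.6,.04):
    k=abs(P[:,1]-y)<.02
    if k.any():
        print(y.round(2),"z max",P[k,2].max().round(3),"x",P[k,0].min().round(2),P[k,0].max().round(2))
```

```text
1.1667 [-1.2108, 0.3318, -0.251, 2.07, 0.1189, 0.7593, -0.1903] [0.09943258 0.43052427 0.11519451] [ 3.000e-04  1.125e-01  9.936e-01 -3.200e-03]
0.2 [0.69217083 0.32196927 0.4919691 ] [-0.01   0.002 -0.014 -0.008  0.007  0.002 -0.012 -0.003  0.012]
[[0.109, 0.318, 0.805], [0.13, 0.611, 0.673]] [[0.079, 0.211, 0.854], [0.087, 0.431, 0.619]]
0.3 [0.69319828 0.32211964 0.5928068 ] [-0.01   0.003 -0.014 -0.008  0.007  0.002 -0.012 -0.003  0.012]
[[0.11, 0.319, 0.906], [0.13, 0.612, 0.774]] [[0.08, 0.211, 0.955], [0.087, 0.431, 0.72]]
0.4 [0.69422573 0.32227002 0.6936445 ] [-0.009  0.003 -0.014 -0.009  0.006  0.002 -0.012 -0.003  0.012]
[[0.11, 0.319, 1.007], [0.131, 0.612, 0.875]] [[0.08, 0.212, 1.056], [0.087, 0.432, 0.821]]
-0.1 z max 0.267 x 0.03 0.04
-0.06 z max 0.31 x 0.0 0.06
-0.02 z max 0.421 x 0.01 0.07
0.02 z max 0.532 x 0.03 0.08
0.06 z max 0.623 x 0.03 0.1
0.1 z max 0.78 x 0.08 0.11
0.14 z max 0.828 x 0.08 0.13
0.18 z max 0.836 x 0.11 0.13
0.22 z max 0.827 x 0.11 0.13
0.26 z max 0.772 x 0.1 0.3
0.3 z max 0.737 x 0.1 0.3
0.34 z max 0.775 x 0.09 0.3
0.38 z max 0.8 x 0.07 0.3
0.42 z max 0.811 x 0.07 0.3
0.46 z max 0.57 x 0.06 0.15
0.5 z max 0.522 x 0.07 0.13
```

Run:
```python
from h import *
T=cloud("top",np.load("pics/t2d.npy"));im=__import__("cv2").imread("pics/t2.png")
P=T.reshape(-1,3);rr=np.hypot(P[:,0],P[:,1]);az=np.degrees(np.arctan2(P[:,1],P[:,0]))
ok=(P[:,2]>.05)&(rr<.7)&(P[:,1]>.02)&~((P[:,0]>.2)&(P[:,1]>.2))&(P[:,0]<.25)
for r in np.arange(.06,.66,.03):
    k=ok&(abs(rr-r)<.015)
    if k.any(): print(r.round(2),"zmax",P[k,2].max().round(3),"az",np.percentile(az[k],[1,99]).round(0),k.sum())
```

```text
0.06 zmax 0.534 az [17. 69.] 263
0.09 zmax 0.603 az [15. 43.] 420
0.12 zmax 0.671 az [34. 49.] 372
0.15 zmax 0.778 az [44. 55.] 296
0.18 zmax 0.825 az [46. 54.] 244
0.21 zmax 0.836 az [50. 58.] 275
0.24 zmax 0.835 az [55. 62.] 240
0.27 zmax 0.773 az [61. 67.] 409
0.3 zmax 0.754 az [62. 71.] 509
0.33 zmax 0.718 az [62. 73.] 407
0.36 zmax 0.686 az [66. 78.] 437
0.39 zmax 0.654 az [68. 79.] 615
0.42 zmax 0.62 az [70. 81.] 909
0.45 zmax 0.588 az [70. 82.] 596
0.48 zmax 0.566 az [71. 83.] 309
0.51 zmax 0.53 az [73. 76.] 32
```

View pics/t2.png

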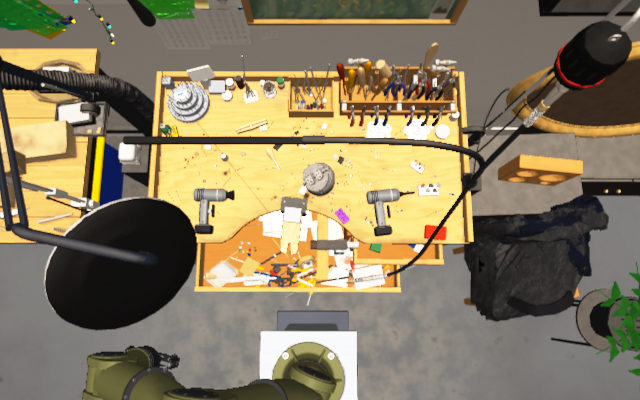

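View pics/s2.png

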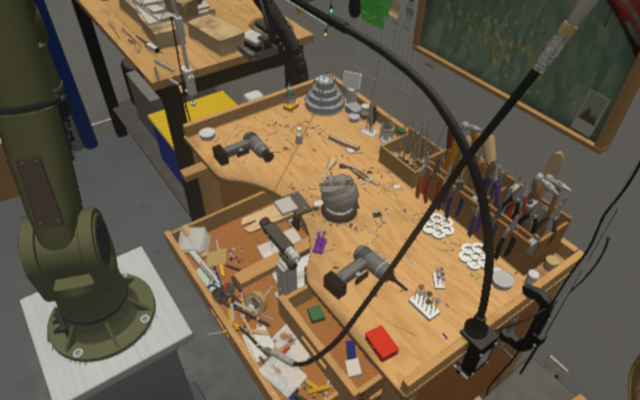

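The top view shows the arm clear of the lamp shade at (120,260), and the scene view shows the bench unchanged. In its current shape the forearm would hit the rim (r ≥ 0.385, z ≥ 0.606). Folding in further to r ≈ 0.32 should pass inside and under it.

>>> {"fn": "step_arm", "kwargs": {"targets": [{"tx":0,"ty":-0.09,"tz":0,"ax":0,"ay":0,"az":0},{"tx":0,"ty":-0.09,"tz":0,"ax":0,"ay":0,"az":0},{"tx":0,"ty":-0.1,"tz":0,"ax":0,"ay":0,"az":0},{"tx":0,"ty":0,"tz":0,"ax":0,"ay":0,"az":0}]}}

```text
t: 1.6
tool_pos: [0.0743, 0.3205, 0.1147]
ee_rot: [0.0, 0.113, 0.994, -0.004]
wrist_force: [0.0, -1.5, -0.2]
opening: 0.0856
```

```bash
cat > prof.py <<'E'
from h import *
o=ctrl.get_obs();print(o["t"],o["q"].round(3).tolist(),o["tool_pos"].round(3),o["ee_rot"].round(4),o["wrist_force"].round(1))
im,d=ctrl.get_image("top");P=cloud("top",d).reshape(-1,3)
rr=np.hypot(P[:,0],P[:,1]);az=np.degrees(np.arctan2(P[:,1],P[:,0]))
ok=(P[:,2]>.05)&(rr<.7)&(P[:,1]>.02)&~((P[:,0]>.19)&(P[:,1]>.2))&(P[:,0]<.25)
for r in np.arange(.06,.66,.03):
    k=ok&(abs(rr-r)<.015)
    if k.any(): print(r.round(2),"zmax",P[k,2].max().round(3),"az",np.percentile(az[k],[1,99]).round(0),k.sum())
E
python3 prof.py
```

```text
1.6 [-1.188, 0.177, -0.272, 2.314, 0.078, 0.666, -0.173] [0.074 0.321 0.115] [ 3.000e-04  1.126e-01  9.936e-01 -4.000e-03] [ 0.  -1.5 -0.2]
0.06 zmax 0.576 az [17. 80.] 203
0.09 zmax 0.627 az [15. 55.] 426
0.12 zmax 0.622 az [42. 58.] 14
0.18 zmax 0.732 az [55. 58.] 136
0.21 zmax 0.734 az [55. 63.] 290
0.24 zmax 0.718 az [58. 68.] 262
0.27 zmax 0.681 az [64. 79.] 508
0.3 zmax 0.644 az [66. 80.] 762
0.33 zmax 0.605 az [67. 78.] 588
0.36 zmax 0.574 az [69. 80.] 349
0.39 zmax 0.54 az [71. 77.] 85
```

>>> {"fn": "step_arm", "kwargs": {"targets": [{"tx":0,"ty":-0.05,"tz":0,"ax":0,"ay":0,"az":0},{"tx":-0.062,"ty":-0.0025,"tz":0,"ax":0,"ay":0,"az":1},{"tx":-0.062,"ty":-0.0025,"tz":0,"ax":0,"ay":0,"az":1},{"tx":-0.062,"ty":-0.0025,"tz":0,"ax":0,"ay":0,"az":1},{"tx":0,"ty":0,"tz":0,"ax":0,"ay":0,"az":0}]}}

```text
t: 2.07
tool_pos: [0.1448, 0.2844, 0.116]
ee_rot: [0.001, 0.235, 0.972, 0.001]
wrist_force: [-0.0, 1.3, 0.7]
opening: 0.0853
```

```bash
python3 prof.py
```

```text
2.0667 [-1.037, 0.152, -0.164, 2.341, 0.043, 0.649, -0.136] [0.145 0.284 0.116] [7.000e-04 2.351e-01 9.720e-01 9.000e-04] [-0.   1.3  0.7]
0.06 zmax 0.46 az [17. 77.] 169
0.09 zmax 0.654 az [14. 53.] 408
0.12 zmax 0.728 az [40. 40.] 2
0.15 zmax 0.771 az [40. 46.] 216
0.18 zmax 0.774 az [42. 55.] 560
0.21 zmax 0.75 az [43. 62.] 681
0.24 zmax 0.722 az [49. 68.] 671
0.27 zmax 0.666 az [51. 69.] 833
0.3 zmax 0.628 az [53. 71.] 848
0.33 zmax 0.588 az [54. 71.] 616
0.36 zmax 0.559 az [57. 71.] 207
0.39 zmax 0.273 az [61. 63.] 42
```

>>> {"fn": "step_arm", "kwargs": {"targets": [{"tx":-0.063,"ty":-0.006,"tz":0,"ax":0,"ay":0,"az":1},{"tx":-0.063,"ty":-0.006,"tz":0,"ax":0,"ay":0,"az":1},{"tx":-0.063,"ty":-0.005,"tz":0,"ax":0,"ay":0,"az":1},{"tx":-0.063,"ty":-0.0025,"tz":0,"ax":0,"ay":0,"az":1}]}}

```text
t: 2.45
tool_pos: [0.2219, 0.2231, 0.1159]
ee_rot: [0.0, 0.383, 0.924, 0.001]
wrist_force: [0.2, -0.6, -0.7]
opening: 0.0855
```

>>> {"fn": "step_arm", "kwargs": {"targets": [{"tx":-0.063,"ty":-0.0025,"tz":0,"ax":0,"ay":0,"az":1},{"tx":-0.063,"ty":-0.0025,"tz":0,"ax":0,"ay":0,"az":1},{"tx":-0.063,"ty":-0.0025,"tz":0,"ax":0,"ay":0,"az":1},{"tx":-0.063,"ty":-0.0025,"tz":0,"ax":0,"ay":0,"az":1}]}}

```text
t: 2.78
tool_pos: [0.2814, 0.141, 0.1159]
ee_rot: [0.001, 0.526, 0.851, 0.001]
wrist_force: [0.4, 0.8, 0.2]
opening: 0.0855
```

>>> {"fn": "step_arm", "kwargs": {"targets": [{"tx":-0.063,"ty":-0.0025,"tz":0,"ax":0,"ay":0,"az":1},{"tx":-0.063,"ty":-0.0025,"tz":0,"ax":0,"ay":0,"az":1},{"tx":-0.063,"ty":-0.0025,"tz":0,"ax":0,"ay":0,"az":1},{"tx":-0.063,"ty":-0.0025,"tz":0,"ax":0,"ay":0,"az":1}]}}

```text
t: 3.12
tool_pos: [0.3118, 0.0444, 0.1159]
ee_rot: [0.001, 0.654, 0.756, 0.001]
wrist_force: [0.1, 0.1, -0.2]
opening: 0.0853
```

>>> {"fn": "step_arm", "kwargs": {"targets": [{"tx":-0.063,"ty":-0.0025,"tz":-0.03,"ax":0,"ay":0,"az":1},{"tx":-0.063,"ty":-0.0025,"tz":-0.03,"ax":0,"ay":0,"az":1},{"tx":-0.063,"ty":-0.0025,"tz":-0.03,"ax":0,"ay":0,"az":1},{"tx":-0.063,"ty":-0.0025,"tz":-0.03,"ax":0,"ay":0,"az":1},{"tx":-0.063,"ty":-0.0025,"tz":-0.03,"ax":0,"ay":0,"az":1},{"tx":-0.063,"ty":-0.0025,"tz":0,"ax":0,"ay":0,"az":1},{"tx":-0.063,"ty":-0.0025,"tz":0,"ax":0,"ay":0,"az":1},{"tx":0,"ty":0,"tz":0,"ax":0,"ay":0,"az":0}]}}

```text
t: 3.78
tool_pos: [0.2865, -0.1316, 0.1764]
ee_rot: [0.001, 0.839, 0.543, 0.0]
wrist_force: [-0.8, 0.8, -0.5]
opening: 0.0856
```

Run:
```python
from h import *
import cv2
o=ctrl.get_obs();print(o["t"],o["q"].round(3).tolist(),o["tool_pos"].round(3),o["ee_rot"].round(4))
im,d=ctrl.get_image("scene");cv2.imwrite("pics/s3.png",im[:,:,::-1])
# hose points: dark & above bench near duster, from scene
a=cloud("scene",np.load("pics/scened.npy"));i0=cv2.imread("pics/scene0.png").mean(2)
m=(a[...,2]>.07)&(abs(a[...,0]-.5)<.25)&(a[...,1]<-.18)&(a[...,1]>-.55)
P=a[m]
for z in np.arange(.08,.7,.06):
    k=abs(P[:,2]-z)<.03
    if k.any(): print(z.round(2),k.sum(),"x",P[k,0].min().round(3),P[k,0].max().round(3),"y",P[k,1].min().round(3),P[k,1].max().round(3))
q=o["ee_rot"];M=R.from_quat(q[[1,2,3,0]]).as_matrix();yaw=np.degrees(np.arctan2(M[1,1],M[0,1]));print("yaw y",yaw,"turn to -83",np.radians(-83-yaw))
```

```text
3.7833 [-0.167, 0.045, 0.546, 2.247, -0.03, 0.853, -0.024] [ 0.287 -0.132  0.176] [1.500e-03 8.395e-01 5.434e-01 3.000e-04]
0.08 268 x 0.414 0.654 y -0.55 -0.376
0.14 312 x 0.434 0.647 y -0.548 -0.383
0.2 358 x 0.458 0.648 y -0.542 -0.393
0.26 419 x 0.484 0.647 y -0.532 -0.401
0.32 490 x 0.509 0.648 y -0.517 -0.41
0.38 572 x 0.53 0.646 y -0.492 -0.419
0.44 629 x 0.555 0.646 y -0.462 -0.39
0.5 932 x 0.575 0.644 y -0.458 -0.285
0.56 932 x 0.597 0.644 y -0.472 -0.18
0.62 435 x 0.617 0.646 y -0.489 -0.461
0.68 669 x 0.635 0.664 y -0.504 -0.476
yaw y -24.16918545561175 turn to -83 -1.0267914154297426
```

View pics/s3.png

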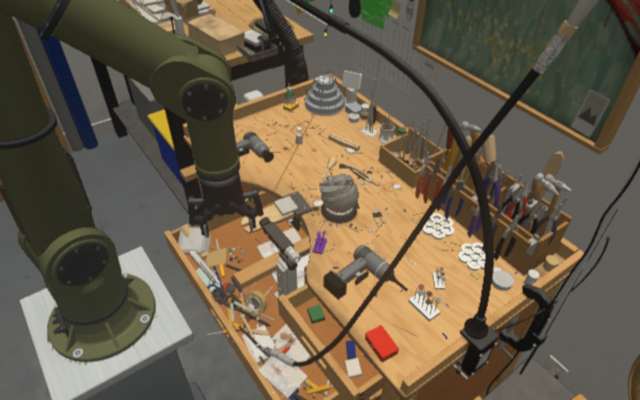

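>>> {"fn": "step_arm", "kwargs": {"targets": [{"tx":-0.0015,"ty":0.08,"tz":0,"ax":0,"ay":0,"az":0},{"tx":-0.0015,"ty":0.09,"tz":0,"ax":0,"ay":0,"az":0},{"tx":-0.0015,"ty":0.09,"tz":0,"ax":0,"ay":0,"az":0},{"tx":-0.0015,"ty":0.09,"tz":0,"ax":0,"ay":0,"az":0},{"tx":-0.0015,"ty":0.09,"tz":0,"ax":0,"ay":0,"az":0},{"tx":-0.0015,"ty":0.09,"tz":0,"ax":0,"ay":0,"az":0},{"tx":-0.0015,"ty":0.09,"tz":0,"ax":0,"ay":0,"az":0},{"tx":-0.002,"ty":0.082,"tz":0,"ax":0,"ay":0,"az":0}]}}

```text
t: 4.5
tool_pos: [0.5449, -0.2445, 0.1746]
ee_rot: [-0.0, 0.836, 0.549, 0.0]
wrist_force: [1.0, 0.3, 0.7]
opening: 0.0852
```

>>> {"fn": "step_arm", "kwargs": {"targets": [{"tx":0,"ty":0,"tz":0,"ax":0,"ay":0,"az":1},{"tx":0,"ty":0,"tz":0,"ax":0,"ay":0,"az":1},{"tx":0,"ty":0,"tz":0,"ax":0,"ay":0,"az":1},{"tx":0,"ty":0,"tz":0,"ax":0,"ay":0,"az":1},{"tx":0,"ty":0,"tz":0,"ax":0,"ay":0,"az":1},{"tx":0,"ty":0,"tz":0,"ax":0,"ay":0,"az":1},{"tx":0,"ty":0,"tz":0,"ax":0,"ay":0,"az":1}]}}

```text
t: 5.08
tool_pos: [0.5429, -0.2438, 0.1748]
ee_rot: [-0.0, 0.956, 0.294, -0.0]
wrist_force: [0.5, -0.1, -0.6]
opening: 0.0854
```

>>> {"fn": "step_arm", "kwargs": {"targets": [{"tx":0,"ty":0,"tz":0,"ax":0,"ay":0,"az":1},{"tx":0,"ty":0,"tz":0,"ax":0,"ay":0,"az":1},{"tx":0,"ty":0,"tz":0,"ax":0,"ay":0,"az":1},{"tx":0,"ty":0,"tz":0,"ax":0,"ay":0,"az":1},{"tx":0,"ty":0,"tz":0,"ax":0,"ay":0,"az":1},{"tx":0,"ty":0,"tz":0,"ax":0,"ay":0,"az":0.83},{"tx":0,"ty":0,"tz":0,"ax":0,"ay":0,"az":0},{"tx":0,"ty":0,"tz":0,"ax":0,"ay":0,"az":0}]}}

```text
t: 5.75
tool_pos: [0.5423, -0.2444, 0.1749]
ee_rot: [-0.0, 0.998, 0.068, -0.0]
wrist_force: [0.1, -0.0, -0.4]
opening: 0.0857
```

```bash
cat > rel.py <<'E'
from h import *
import cv2
o=ctrl.get_obs();q=o["ee_rot"];M=R.from_quat(q[[1,2,3,0]]).as_matrix()
print(o["t"],o["q"].round(3).tolist(),o["tool_pos"].round(4),"yaw",np.degrees(np.arctan2(M[1,1],M[0,1])).round(2),"tilt",M[:,2].round(4),o["wrist_force"].round(1),o["opening"])
print("to pinch, tool axes mm",(M.T@(np.array([.541,-.251,.003])-o["tool_pos"])*1e3).round(1))
E
python3 rel.py
python3 - <<'E'
from plant import ctrl
import numpy as np
for c in("top","scene"):
    ctrl.get_image(c)
    for th in ("long_pinch","long_nozzle","wheel_rack_center"): print(c,th,[(np.round(r["position"],4).tolist(),round(r["score"],2)) for r in ctrl.spot_point(c,th)][:3])
E
```

```text
5.75 [-0.089, 0.585, 0.798, 1.623, -0.452, 1.129, -0.612] [ 0.5423 -0.2444  0.1749] yaw -82.25 tilt [-7.e-04  2.e-04 -1.e+00] [ 0.1 -0.  -0.4] 0.08565613233437681
to pinch, tool axes mm [ -2.1   6.4 171.9]
top long_pinch []
top long_nozzle []
top wheel_rack_center [([0.6291, -0.4096, 0.0283], 0.61)]
scene long_pinch [([0.5448, -0.2525, 0.0236], 0.83)]
scene long_nozzle [([0.6123, -0.3591, 0.0245], 0.79)]
scene wheel_rack_center [([0.6233, -0.4128, 0.0272], 0.96), ([0.7116, -0.375, 0.0185], 0.55), ([0.533, -0.1112, 0.02], 0.52)]
```

>>> {"fn": "step_arm", "kwargs": {"targets": [{"tx":-0.002,"ty":0.0175,"tz":0,"ax":0,"ay":0,"az":0.12},{"tx":0,"ty":0,"tz":0.06,"ax":0,"ay":0,"az":0},{"tx":0,"ty":0,"tz":0.06,"ax":0,"ay":0,"az":0},{"tx":0,"ty":0,"tz":0.06,"ax":0,"ay":0,"az":0},{"tx":0,"ty":0,"tz":0.06,"ax":0,"ay":0,"az":0},{"tx":0,"ty":0,"tz":0.06,"ax":0,"ay":0,"az":0},{"tx":0,"ty":0,"tz":0.04,"ax":0,"ay":0,"az":0},{"tx":0,"ty":0,"tz":0,"ax":0,"ay":0,"az":0}]}}

```text
t: 6.82
tool_pos: [0.5392, -0.2524, 0.0363]
ee_rot: [-0.001, 0.998, 0.06, -0.002]
wrist_force: [0.8, 0.3, 0.5]
opening: 0.0853
```

```bash
python3 rel.py
python3 - <<'E'
from plant import ctrl
import cv2
im,d=ctrl.get_image("scene");cv2.imwrite("pics/s4.png",cv2.resize(im[200:350,280:480,::-1],None,fx=4,fy=4,interpolation=cv2.INTER_CUBIC))
E
```

```text
6.8167 [-0.008, 0.73, 0.688, 1.778, -0.593, 0.858, -0.492] [ 0.5392 -0.2524  0.0363] yaw -83.17 tilt [-0.0049  0.0022 -1.    ] [0.8 0.3 0.5] 0.08528500311048946
to pinch, tool axes mm [ 2.1 -1.1 33.3]
```

View pics/s4.png

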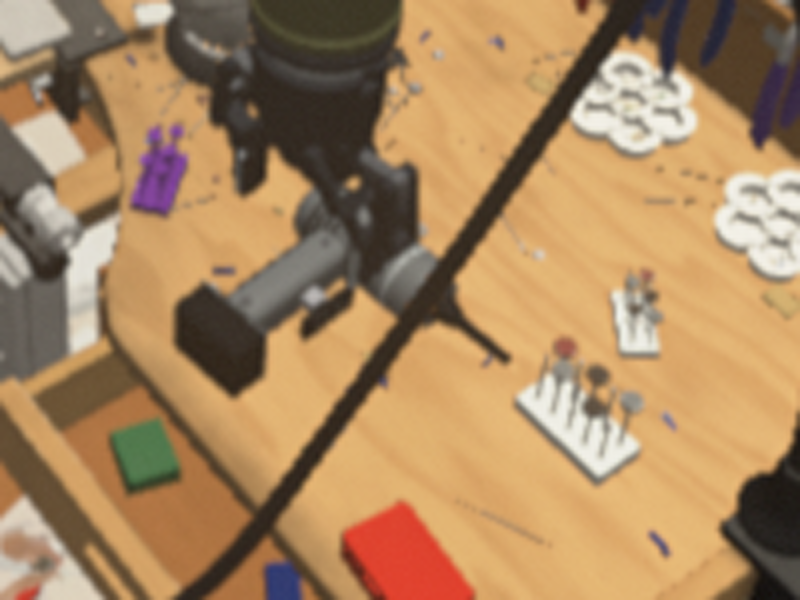

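The gripper is above the duster and the white stand is undisturbed at crop (580,425). The dark trigger shows at crop (328,312). I'll project the intended grip points into this picture before going lower.

Run:
```python
from h import *
S=cloud("scene",np.load("pics/scened.npy"))
a=np.radians(-83);ex=np.array([np.cos(a),np.sin(a)]);ey=np.array([-ex[1],ex[0]])
for u,v in ((328,312),(345,298),(312,328),(315,293),(290,270),(220,345),(400,285),(505,358)):
    p=S[200+v//4,280+u//4]; d=p[:2]-[.542,-.2515]; print((u,v),p.round(3),"local mm",(d@ex*1e3).round(1),(d@ey*1e3).round(1))
k=ctrl.calibration("scene");K=k["intrinsics"];Rc=R.from_quat(k["orientation"][[1,2,3,0]]).as_matrix()
for l in ((0,0,23),(24,0,23),(-24,0,23),(43,0,49),(-43,0,49)):
    w=np.array([.541,-.2515,0]);w[:2]+=(ex*l[0]+ey*l[1])/1e3;w[2]=l[2]/1e3
    c=Rc.T@(w-k["origin"]);u=K[0,0]*c[0]/-c[2]+K[0,2];v=-K[1,1]*c[1]/-c[2]+K[1,2];print(l,((u-280)*4).round(),((v-200)*4).round())
```

```text
(328, 312) [ 0.546 -0.275  0.025] local mm 23.4 1.4
(345, 298) [ 0.561 -0.272  0.027] local mm 22.7 15.9
(312, 328) [ 0.532 -0.277  0.022] local mm 24.0 -12.8
(315, 293) [ 0.548 -0.257  0.025] local mm 6.3 4.9
(290, 270) [ 0.54  -0.242  0.038] local mm -10.0 -0.7
(220, 345) [ 0.471 -0.265  0.04 ] local mm 4.8 -72.1
(400, 285) [ 0.589 -0.29   0.038] local mm 44.2 41.6
(505, 358) [ 0.613 -0.36   0.024] local mm 116.5 56.9
(0, 0, 23) 298.0 293.0
(24, 0, 23) 326.0 317.0
(-24, 0, 23) 270.0 270.0
(43, 0, 49) 351.0 309.0
(-43, 0, 49) 251.0 226.0
```

Run:
```python
from h import *
import cv2
im,d=ctrl.get_image("scene");S0=np.load("pics/scened.npy");A=cloud("scene",d)
ch=(d>0)&(S0>0)&(S0-d>.008)
o=ctrl.get_obs();print(o["tool_pos"])
a=np.radians(-83);ex=np.array([np.cos(a),np.sin(a)]);ey=np.array([-ex[1],ex[0]])
P=A[ch&(A[...,2]<.2)&(np.hypot(A[...,0]-.541,A[...,1]+.2515)<.15)]
L=np.c_[(P[:,:2]-[.541,-.2515])@ex,(P[:,:2]-[.541,-.2515])@ey,P[:,2]]*1e3
for z in range(30,140,8):
    k=abs(L[:,2]-z)<4
    for n,s in(("+",L[:,0]>0),("-",L[:,0]<0)):
        if (k&s).any(): print(z,n,(k&s).sum(),"x",np.percentile(L[k&s,0],[3,97]).round(0),"y",np.percentile(L[k&s,1],[3,97]).round(0))
I=cv2.resize(im[215:295,310:410,::-1],None,fx=8,fy=7.5,interpolation=cv2.INTER_CUBIC)
cv2.imwrite("pics/s5.png",I)
```

```text
[ 0.5408474  -0.25389133  0.03968358]
30 + 1 x [22. 22.] y [-67. -67.]
38 + 2 x [4. 4.] y [-34. -18.]
38 - 1 x [-39. -39.] y [36. 36.]
46 + 3 x [ 3. 54.] y [-29.  65.]
46 - 3 x [-142.   -4.] y [-13.  45.]
78 - 1 x [-101. -101.] y [-111. -111.]
86 + 2 x [47. 50.] y [-11.  -8.]
86 - 6 x [-43. -40.] y [-7.  8.]
94 + 11 x [44. 56.] y [-12.  -3.]
94 - 18 x [-54. -39.] y [-13.   7.]
102 + 22 x [47. 58.] y [-14.   2.]
102 - 22 x [-49. -39.] y [-13.  10.]
110 + 19 x [46. 58.] y [-13.   1.]
110 - 20 x [-54. -40.] y [-12.   9.]
118 + 14 x [44. 58.] y [-13.  -7.]
118 - 22 x [-53. -40.] y [-15.   9.]
126 + 9 x [45. 60.] y [-14.   4.]
126 - 10 x [-57. -39.] y [-14.  -0.]
134 + 37 x [41. 75.] y [-15.   7.]
134 - 36 x [-68. -40.] y [-14.   3.]
```

Run:
```python
from h import *
import cv2
I=cv2.imread("pics/s5.png")
k=ctrl.calibration("scene");K=k["intrinsics"];Rc=R.from_quat(k["orientation"][[1,2,3,0]]).as_matrix()
a=np.radians(-83);ex=np.array([np.cos(a),np.sin(a)]);ey=np.array([-ex[1],ex[0]])
for s in (43,-43):
  for z,c in ((40,(0,0,255)),(53,(0,255,0)),(84,(255,0,0))):
    w=np.array([.541,-.253,z/1e3]);w[:2]+=ex*s/1e3
    c_=Rc.T@(w-k["origin"]);u=K[0,0]*c_[0]/-c_[2]+K[0,2];v=-K[1,1]*c_[1]/-c_[2]+K[1,2]
    cv2.circle(I,(int((u+.5-310)*8),int((v+.5-215)*7.5)),5,c,-1)
cv2.imwrite("pics/s6.png",I)
```

```text
(no output)
```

View pics/s6.png

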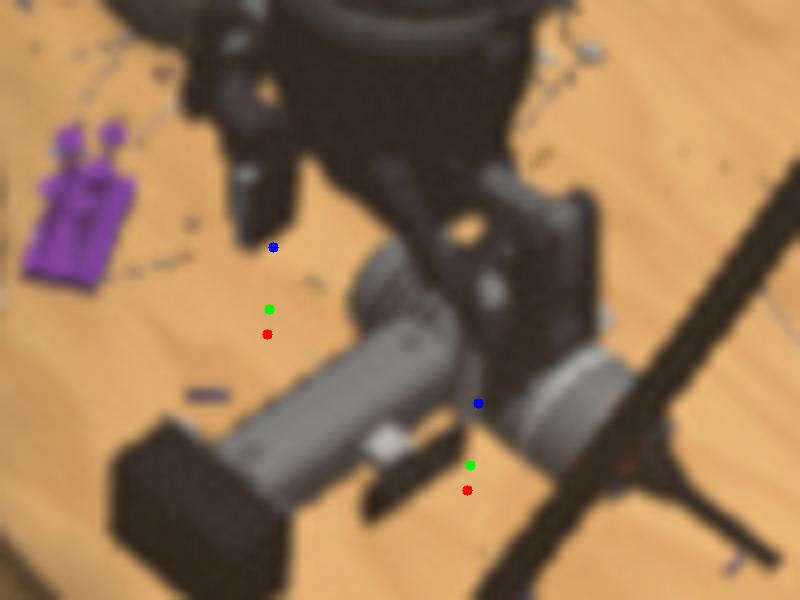

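The sideways alignment is right, with the fingers at ±43 mm. The finger tips appear about 31 mm higher than the stated geometry predicts, though, so I'll go down in stages and re-measure the tip height.

>>> {"fn": "step_arm", "kwargs": {"targets": [{"tx":0,"ty":-0.003,"tz":0.03,"ax":0,"ay":0,"az":0},{"tx":0,"ty":0,"tz":0.03,"ax":0,"ay":0,"az":0},{"tx":0,"ty":0,"tz":0.02,"ax":0,"ay":0,"az":0},{"tx":0,"ty":0,"tz":0,"ax":0,"ay":0,"az":0},{"tx":0,"ty":0,"tz":0,"ax":0,"ay":0,"az":0}]}}

```text
t: 7.33
tool_pos: [0.5406, -0.2518, 0.0071]
ee_rot: [-0.0, 0.998, 0.06, -0.0]
wrist_force: [-0.4, 0.6, -0.2]
opening: 0.0855
```

```bash
cat > tips.py <<'E'
from h import *
import cv2,sys
im,d=ctrl.get_image("scene");S0=np.load("pics/scened.npy");A=cloud("scene",d)
ch=(d>0)&(S0>0)&(S0-d>.008)
a=np.radians(-83);ex=np.array([np.cos(a),np.sin(a)]);ey=np.array([-ex[1],ex[0]])
P=A[ch&(A[...,2]<.2)&(np.hypot(A[...,0]-.541,A[...,1]+.2515)<.08)]
L=np.c_[(P[:,:2]-[.541,-.2515])@ex,(P[:,:2]-[.541,-.2515])@ey,P[:,2]]*1e3
for z in range(6,100,8):
    for n,s in(("+",L[:,0]>0),("-",L[:,0]<0)):
        k=(abs(L[:,2]-z)<4)&s
        if k.any(): print(z,n,k.sum(),"x",np.percentile(L[k,0],[3,97]).round(0),"y",np.percentile(L[k,1],[3,97]).round(0))
cv2.imwrite(sys.argv[1],cv2.resize(im[215:315,310:430,::-1],None,fx=6,fy=6,interpolation=cv2.INTER_CUBIC))
E
python3 rel.py; python3 tips.py pics/s7.png
```

```text
7.3333 [0.009, 0.764, 0.655, 1.803, -0.63, 0.797, -0.463] [ 0.5406 -0.2518  0.0071] yaw -83.14 tilt [-1.e-03  5.e-04 -1.e+00] [-0.4  0.6 -0.2] 0.08545363655897262
to pinch, tool axes mm [ 0.5 -0.7  4.1]
6 + 3 x [30. 41.] y [ 8. 36.]
6 - 5 x [-69. -48.] y [-53.  38.]
22 + 1 x [42. 42.] y [32. 32.]
38 + 1 x [22. 22.] y [-65. -65.]
38 - 1 x [-10. -10.] y [21. 21.]
46 - 1 x [-8. -8.] y [-5. -5.]
54 - 8 x [-48. -42.] y [-10.   7.]
62 + 13 x [43. 54.] y [-13.   2.]
62 - 15 x [-47. -41.] y [-13.   9.]
70 + 17 x [47. 57.] y [-13.   4.]
70 - 18 x [-51. -41.] y [-13.   9.]
78 + 16 x [46. 58.] y [-13.  -1.]
78 - 20 x [-50. -41.] y [-13.   9.]
86 + 12 x [46. 57.] y [-14.  -6.]
86 - 20 x [-52. -41.] y [-12.   7.]
94 + 8 x [46. 57.] y [-14.  -6.]
94 - 9 x [-48. -42.] y [-13.  -5.]
```

>>> {"fn": "step_arm", "kwargs": {"targets": [{"tx":0,"ty":0,"tz":0.01,"ax":0,"ay":0,"az":0},{"tx":0,"ty":0,"tz":0.01,"ax":0,"ay":0,"az":0},{"tx":0,"ty":0,"tz":0,"ax":0,"ay":0,"az":0},{"tx":0,"ty":0,"tz":0,"ax":0,"ay":0,"az":0}]}}

```text
t: 7.72
tool_pos: [0.5408, -0.2519, -0.0006]
ee_rot: [-0.0, 0.998, 0.06, -0.0]
wrist_force: [0.1, -0.6, 0.0]
opening: 0.0857
```

```bash
python3 rel.py; python3 tips.py pics/s8.png
```

```text
7.7167 [0.014, 0.773, 0.646, 1.808, -0.64, 0.781, -0.455] [ 0.5408 -0.2519 -0.0006] yaw -83.14 tilt [-3.e-04  1.e-04 -1.e+00] [ 0.1 -0.6  0. ] 0.08566624390964217
to pinch, tool axes mm [ 0.3 -0.9 -3.6]
6 + 6 x [ 4. 61.] y [-54.   2.]
6 - 4 x [-61. -55.] y [-14.  51.]
30 + 2 x [7. 7.] y [-5. 12.]
38 + 1 x [4. 4.] y [-17. -17.]
46 + 3 x [ 5. 49.] y [-15.  -8.]
46 - 6 x [-44. -15.] y [-6. 34.]
54 + 9 x [46. 55.] y [-13.  -1.]
54 - 16 x [-48. -41.] y [-12.   9.]
62 + 19 x [44. 57.] y [-13.   3.]
62 - 17 x [-48. -41.] y [-14.   9.]
70 + 17 x [44. 59.] y [-13.   0.]
70 - 21 x [-51. -41.] y [-13.   8.]
78 + 13 x [45. 57.] y [-12.  -4.]
78 - 18 x [-53. -41.] y [-13.   9.]
86 + 7 x [45. 57.] y [-13.  -8.]
86 - 10 x [-47. -40.] y [-12.  -4.]
94 + 27 x [42. 75.] y [-14.   3.]
94 - 25 x [-71. -42.] y [-14.   7.]
```

View pics/s8.png

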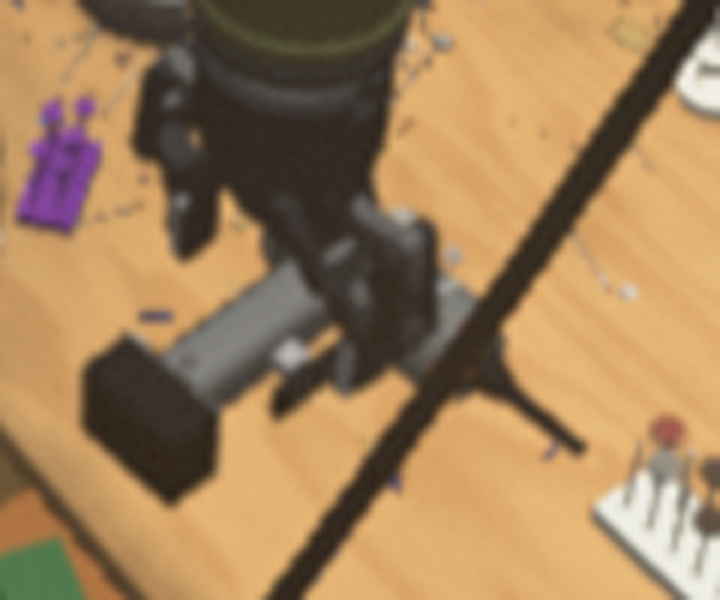

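>>> {"fn": "step_arm", "kwargs": {"targets": [{"tx":0,"ty":0,"tz":0.01,"ax":0,"ay":0,"az":0},{"tx":0,"ty":0,"tz":0.01,"ax":0,"ay":0,"az":0},{"tx":0,"ty":0,"tz":0,"ax":0,"ay":0,"az":0}]}}

```text
t: 8.02
tool_pos: [0.5406, -0.2516, -0.0093]
ee_rot: [-0.0, 0.998, 0.06, -0.0]
wrist_force: [0.0, -0.1, -0.3]
opening: 0.0852
```

>>> {"fn": "step_arm", "kwargs": {"targets": [{"tx":0,"ty":0,"tz":0.007,"ax":0,"ay":0,"az":0},{"tx":0,"ty":0,"tz":0,"ax":0,"ay":0,"az":0}]}}

```text
t: 8.18
tool_pos: [0.5407, -0.2519, -0.0117]
ee_rot: [-0.0, 0.998, 0.06, -0.0]
wrist_force: [0.2, 1.0, 0.1]
opening: 0.0852
```

>>> {"fn": "step_arm", "kwargs": {"targets": [{"tx":0,"ty":0,"tz":0.006,"ax":0,"ay":0,"az":0},{"tx":0,"ty":0,"tz":0,"ax":0,"ay":0,"az":0}]}}

```text
t: 8.35
tool_pos: [0.5408, -0.2519, -0.0139]
ee_rot: [-0.0, 0.998, 0.06, -0.0]
wrist_force: [-0.7, 0.7, -0.1]
opening: 0.0853
```

```bash
python3 rel.py; python3 tips.py pics/s9.png
```

```text
8.35 [0.024, 0.789, 0.631, 1.817, -0.656, 0.756, -0.442] [ 0.5408 -0.2519 -0.0139] yaw -83.13 tilt [-4.e-04  2.e-04 -1.e+00] [-0.7  0.7 -0.1] 0.0852582358768064
to pinch, tool axes mm [  0.3  -0.9 -16.9]
6 + 4 x [25. 73.] y [-59.  14.]
6 - 2 x [-53. -41.] y [ 6. 42.]
30 + 1 x [7. 7.] y [12. 12.]
30 - 1 x [-44. -44.] y [-0. -0.]
38 + 4 x [45. 50.] y [-12.  -8.]
38 - 11 x [-44. -41.] y [-11.   8.]
46 + 18 x [17. 57.] y [-64.   1.]
46 - 20 x [-56. -40.] y [-13.   8.]
54 + 18 x [41. 57.] y [-13.  30.]
54 - 18 x [-53. -40.] y [-12.  10.]
62 + 15 x [43. 58.] y [-12.  -4.]
62 - 20 x [-49. -40.] y [-12.   9.]
70 + 9 x [45. 57.] y [-13.  -7.]
70 - 12 x [-49. -40.] y [-13.  -1.]
78 + 17 x [43. 66.] y [-14.   7.]
78 - 11 x [-64. -42.] y [-14.  -7.]
86 + 57 x [40. 76.] y [-15.   9.]
86 - 57 x [-72. -43.] y [-14.   8.]
94 + 68 x [ 9. 75.] y [-17.  10.]
94 - 26 x [-70.  -3.] y [-18.   7.]
```

>>> {"fn": "step_arm", "kwargs": {"targets": [{"tx":0,"ty":0,"tz":0.015,"ax":0,"ay":0,"az":0},{"tx":0,"ty":0,"tz":0,"ax":0,"ay":0,"az":0}]}}

```text
t: 8.57
tool_pos: [0.5406, -0.2517, -0.0205]
ee_rot: [-0.0, 0.998, 0.06, -0.0]
wrist_force: [0.1, 0.1, -0.2]
opening: 0.0853
```

>>> {"fn": "step_arm", "kwargs": {"targets": [{"tx":0,"ty":0,"tz":0.015,"ax":0,"ay":0,"az":0},{"tx":0,"ty":0,"tz":0,"ax":0,"ay":0,"az":0}]}}

```text
t: 8.73
tool_pos: [0.5405, -0.2516, -0.0267]
ee_rot: [-0.0, 0.998, 0.06, -0.001]
wrist_force: [0.3, -0.0, -0.4]
opening: 0.0856
```

>>> {"fn": "step_arm", "kwargs": {"targets": [{"tx":0,"ty":0,"tz":0.012,"ax":0,"ay":0,"az":0},{"tx":0,"ty":0,"tz":0,"ax":0,"ay":0,"az":0}]}}

```text
t: 8.9
tool_pos: [0.5406, -0.2518, -0.0313]
ee_rot: [-0.0, 0.998, 0.06, -0.0]
wrist_force: [-0.2, 0.4, 0.2]
opening: 0.0857
```

```bash
python3 rel.py; python3 tips.py pics/s10.png
```

```text
8.9 [0.036, 0.81, 0.609, 1.827, -0.676, 0.724, -0.425] [ 0.5406 -0.2518 -0.0313] yaw -83.14 tilt [-9.e-04  4.e-04 -1.e+00] [-0.2  0.4  0.2] 0.0857136744700468
to pinch, tool axes mm [  0.5  -0.7 -34.3]
6 + 1 x [19. 19.] y [9. 9.]
6 - 3 x [-79. -69.] y [-27.   8.]
14 + 1 x [49. 49.] y [-9. -9.]
14 - 3 x [-45. -44.] y [1. 3.]
22 + 8 x [43. 53.] y [-12.  -6.]
22 - 12 x [-52. -41.] y [-12.   9.]
30 + 18 x [34. 57.] y [-17.   4.]
30 - 20 x [-54. -40.] y [-13.   7.]
38 + 16 x [32. 58.] y [-13.   1.]
38 - 17 x [-56. -18.] y [-17.   6.]
46 + 16 x [46. 58.] y [-13.  -3.]
46 - 18 x [-53. -40.] y [-14.   7.]
54 + 7 x [45. 55.] y [-13.  -7.]
54 - 11 x [-48. -25.] y [-43.   2.]
62 + 19 x [39. 63.] y [-15.   7.]
62 - 15 x [-67. -43.] y [-14.  -2.]
70 + 55 x [38. 75.] y [-15.   7.]
70 - 54 x [-70. -44.] y [-14.   8.]
78 + 59 x [12. 74.] y [-18.   9.]
78 - 23 x [-72.  -7.] y [-19.   2.]
86 + 61 x [ 3. 72.] y [-20.   9.]
86 - 43 x [-69.  -2.] y [-19.   1.]
94 + 48 x [13. 72.] y [-20.   8.]
94 - 26 x [-67.  -5.] y [-20.  -6.]
```

View pics/s10.png

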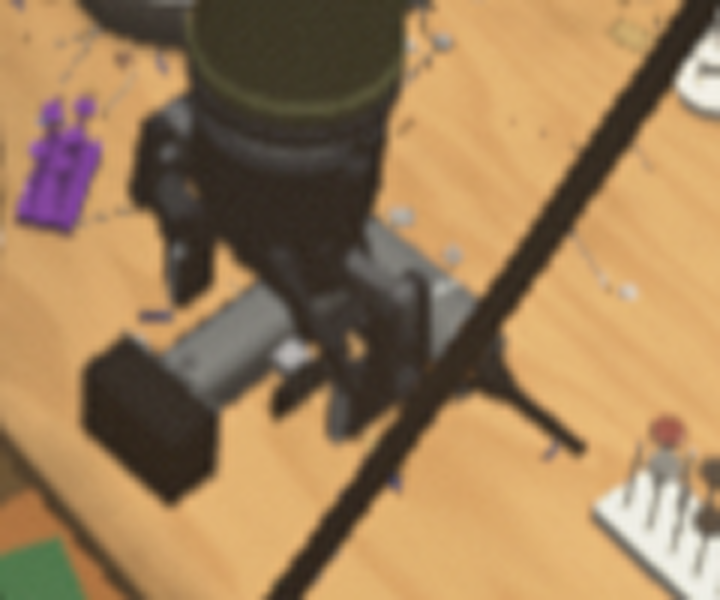

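The fingers now stand either side of the grip with tips about 15 mm above the bench and no contact. I'll close partway first to check how far the tips swing down.

>>> {"fn": "step_arm", "kwargs": {"targets": [{"tx":0,"ty":0,"tz":0,"ax":0,"ay":0,"az":0},{"tx":0,"ty":0,"tz":0,"ax":0,"ay":0,"az":0},{"tx":0,"ty":0,"tz":0,"ax":0,"ay":0,"az":0},{"tx":0,"ty":0,"tz":0,"ax":0,"ay":0,"az":0},{"tx":0,"ty":0,"tz":0,"ax":0,"ay":0,"az":0},{"tx":0,"ty":0,"tz":0,"ax":0,"ay":0,"az":0}], "fingers": 0.64, "grip_force": 30}}

```text
t: 9.45
tool_pos: [0.541, -0.252, -0.0303]
ee_rot: [0.0, 0.998, 0.06, 0.0]
wrist_force: [0.6, 0.3, 0.1]
opening: 0.0551
```

```bash
python3 rel.py; python3 tips.py pics/s11.png | head -14
```

```text
9.45 [0.035, 0.809, 0.61, 1.827, -0.676, 0.725, -0.426] [ 0.541  -0.252  -0.0303] yaw -83.14 tilt [ 2.e-04 -1.e-04 -1.e+00] [0.6 0.3 0.1] 0.055097603734142124
to pinch, tool axes mm [  0.1  -1.  -33.3]
6 + 2 x [ 5. 48.] y [-17.  -5.]
14 + 7 x [29. 37.] y [-12.  -8.]
22 + 17 x [31. 41.] y [-14.   6.]
22 - 4 x [-41. -31.] y [-11.  -6.]
30 + 16 x [12. 42.] y [-48.   0.]
30 - 12 x [-38. -26.] y [-12.   9.]
38 + 19 x [12. 45.] y [-52.  16.]
38 - 20 x [-34. -25.] y [-12.  10.]
46 + 7 x [12. 40.] y [-64.  -7.]
46 - 21 x [-34. -23.] y [-33.   6.]
54 + 20 x [28. 55.] y [-14.   3.]
54 - 21 x [-51. -27.] y [-15.   1.]
62 + 54 x [30. 61.] y [-15.   8.]
62 - 41 x [-57. -31.] y [-15.   7.]
```

>>> {"fn": "step_arm", "kwargs": {"targets": [{"tx":0,"ty":0,"tz":0,"ax":0,"ay":0,"az":0},{"tx":0,"ty":0,"tz":0,"ax":0,"ay":0,"az":0},{"tx":0,"ty":0,"tz":0,"ax":0,"ay":0,"az":0},{"tx":0,"ty":0,"tz":0,"ax":0,"ay":0,"az":0},{"tx":0,"ty":0,"tz":0,"ax":0,"ay":0,"az":0},{"tx":0,"ty":0,"tz":0,"ax":0,"ay":0,"az":0}], "fingers": 0, "grip_force": 35}}

```text
t: 10.0
tool_pos: [0.541, -0.2492, -0.0293]
ee_rot: [-0.002, 0.998, 0.061, 0.0]
wrist_force: [-4.0, 8.4, 15.2]
opening: 0.0348
```

```bash
python3 rel.py
python3 - <<'E'
from plant import ctrl
import numpy as np
for c in("scene",):
    ctrl.get_image(c)
    for th in ("long_nozzle","wheel_rack_center"): print(c,th,[(np.round(r["position"],4).tolist(),round(r["score"],2)) for r in ctrl.spot_point(c,th)][:3])
E
```

```text
10.0 [0.034, 0.807, 0.609, 1.828, -0.676, 0.729, -0.426] [ 0.541  -0.2492 -0.0293] yaw -83.05 tilt [ 2.0e-04  4.5e-03 -1.0e+00] [-4.   8.4 15.2] 0.034770469397183756
to pinch, tool axes mm [ -0.2   1.7 -32.3]
scene long_nozzle [([0.613, -0.3646, 0.0246], 0.66), ([0.6234, -0.4145, 0.0286], 0.42)]
scene wheel_rack_center [([0.5346, -0.1163, 0.0198], 0.58), ([0.6247, -0.4142, 0.0306], 0.57), ([0.709, -0.3777, 0.0183], 0.52)]
```

Fully squeezed: the opening is 35 mm against the stated 36 mm. Forces are modest, so I'll hold for over 2 s.

>>> {"fn": "step_arm", "kwargs": {"targets": [{"tx":0,"ty":0,"tz":0,"ax":0,"ay":0,"az":0},{"tx":0,"ty":0,"tz":0,"ax":0,"ay":0,"az":0},{"tx":0,"ty":0,"tz":0,"ax":0,"ay":0,"az":0},{"tx":0,"ty":0,"tz":0,"ax":0,"ay":0,"az":0},{"tx":0,"ty":0,"tz":0,"ax":0,"ay":0,"az":0},{"tx":0,"ty":0,"tz":0,"ax":0,"ay":0,"az":0},{"tx":0,"ty":0,"tz":0,"ax":0,"ay":0,"az":0},{"tx":0,"ty":0,"tz":0,"ax":0,"ay":0,"az":0}]}}

```text
t: 10.82
tool_pos: [0.541, -0.2492, -0.0293]
ee_rot: [-0.002, 0.998, 0.061, 0.0]
wrist_force: [-4.5, 8.7, 16.1]
opening: 0.0348
```

```bash
python3 rel.py; python3 tips.py pics/s12.png | head -8
python3 - <<'E'
from h import *
im,d=ctrl.get_image("scene");A=cloud("scene",d);a=np.radians(-83);ex=np.array([np.cos(a),np.sin(a)]);ey=np.array([-ex[1],ex[0]])
for n,B in(("before",cloud("scene",np.load("pics/scened.npy"))),("now",A)):
    L=np.c_[(B.reshape(-1,3)[:,:2]-[.541,-.2515])@ex,(B.reshape(-1,3)[:,:2]-[.541,-.2515])@ey,B.reshape(-1,3)[:,2]]*1e3
    f=(L[:,2]>12)&(L[:,2]<60)&(L[:,1]<-50)&(L[:,1]>-95)&(abs(L[:,0])<60)
    b=(L[:,2]>40)&(L[:,2]<56)&(L[:,1]>-80)&(L[:,1]<-50)&(abs(L[:,0])<60)
    print(n,np.percentile(L[f,0],[3,50,97]).round(1),np.percentile(L[f,1],[3,50,97]).round(1),"top z",np.median(L[b,2]).round(1))
    w=(L[:,2]>12)&(L[:,1]>30)&(L[:,1]<80)&(L[:,0]>145)&(L[:,0]<200)&(L[:,2]<70);print(" rack",L[w].mean(0).round(1),w.sum())
E
```

```text
10.8167 [0.034, 0.807, 0.609, 1.828, -0.676, 0.729, -0.426] [ 0.541  -0.2492 -0.0293] yaw -83.05 tilt [ 2.0e-04  4.4e-03 -1.0e+00] [-4.5  8.7 16.1] 0.03480104994963007
to pinch, tool axes mm [ -0.2   1.7 -32.3]
6 + 8 x [16. 25.] y [-71.  10.]
6 - 3 x [-78. -54.] y [-6. 10.]
14 + 29 x [ 7. 34.] y [-72.   6.]
22 + 37 x [ 8. 64.] y [-70.  38.]
22 - 1 x [-32. -32.] y [-8. -8.]
30 + 39 x [ 8. 30.] y [-70.  -1.]
30 - 3 x [-31. -26.] y [-11.  -6.]
38 + 33 x [ 4. 29.] y [-72.  -0.]
before [-31.3  -1.2  20.7] [-76.2 -69.  -51.2] top z 44.8
 rack [173.8  60.6  34.3] 272
now [-26.8   2.9  25.2] [-75.8 -68.9 -50.9] top z 44.8
 rack [174.5  61.3  34.8] 269
```

>>> {"fn": "step_arm", "kwargs": {"targets": [{"tx":0,"ty":0,"tz":0,"ax":0,"ay":0,"az":0},{"tx":0,"ty":0,"tz":0,"ax":0,"ay":0,"az":0},{"tx":0,"ty":0,"tz":0,"ax":0,"ay":0,"az":0},{"tx":0,"ty":0,"tz":0,"ax":0,"ay":0,"az":0},{"tx":0,"ty":0,"tz":0,"ax":0,"ay":0,"az":0},{"tx":0,"ty":0,"tz":0,"ax":0,"ay":0,"az":0},{"tx":0,"ty":0,"tz":0,"ax":0,"ay":0,"az":0},{"tx":0,"ty":0,"tz":0,"ax":0,"ay":0,"az":0}]}}

```text
t: 11.58
tool_pos: [0.541, -0.2492, -0.0293]
ee_rot: [-0.002, 0.998, 0.061, 0.0]
wrist_force: [-3.5, 8.5, 16.9]
opening: 0.0345
```

>>> {"fn": "step_arm", "kwargs": {"targets": [{"tx":0,"ty":0,"tz":0,"ax":0,"ay":0,"az":0},{"tx":0,"ty":0,"tz":0,"ax":0,"ay":0,"az":0},{"tx":0,"ty":0,"tz":0,"ax":0,"ay":0,"az":0},{"tx":0,"ty":0,"tz":0,"ax":0,"ay":0,"az":0},{"tx":0,"ty":0,"tz":0,"ax":0,"ay":0,"az":0},{"tx":0,"ty":0,"tz":0,"ax":0,"ay":0,"az":0},{"tx":0,"ty":0,"tz":0,"ax":0,"ay":0,"az":0},{"tx":0,"ty":0,"tz":0,"ax":0,"ay":0,"az":0}]}}

```text
t: 12.25
tool_pos: [0.541, -0.2492, -0.0293]
ee_rot: [-0.002, 0.998, 0.061, 0.0]
wrist_force: [-4.0, 8.3, 16.9]
opening: 0.0345
```

>>> {"fn": "step_arm", "kwargs": {"targets": [{"tx":0,"ty":0,"tz":0,"ax":0,"ay":0,"az":0},{"tx":0,"ty":0,"tz":0,"ax":0,"ay":0,"az":0},{"tx":0,"ty":0,"tz":0,"ax":0,"ay":0,"az":0},{"tx":0,"ty":0,"tz":0,"ax":0,"ay":0,"az":0},{"tx":0,"ty":0,"tz":0,"ax":0,"ay":0,"az":0},{"tx":0,"ty":0,"tz":0,"ax":0,"ay":0,"az":0}]}}

```text
t: 12.75
tool_pos: [0.541, -0.2492, -0.0293]
ee_rot: [-0.002, 0.998, 0.061, 0.0]
wrist_force: [-3.8, 9.0, 16.5]
opening: 0.0346
```

>>> {"fn": "step_arm", "kwargs": {"targets": [{"tx":0,"ty":0,"tz":0,"ax":0,"ay":0,"az":0},{"tx":0,"ty":0,"tz":0,"ax":0,"ay":0,"az":0},{"tx":0,"ty":0,"tz":0,"ax":0,"ay":0,"az":0},{"tx":0,"ty":0,"tz":0,"ax":0,"ay":0,"az":0},{"tx":0,"ty":0,"tz":0,"ax":0,"ay":0,"az":0},{"tx":0,"ty":0,"tz":0,"ax":0,"ay":0,"az":0},{"tx":0,"ty":0,"tz":0,"ax":0,"ay":0,"az":0},{"tx":0,"ty":0,"tz":0,"ax":0,"ay":0,"az":0}], "fingers": 1}}

```text
t: 13.42
tool_pos: [0.5409, -0.2521, -0.0305]
ee_rot: [0.0, 0.998, 0.06, -0.0]
wrist_force: [0.6, -0.4, -0.0]
opening: 0.0855
```

Released, with the force back to zero. Now I'll rise straight up and check.

>>> {"fn": "step_arm", "kwargs": {"targets": [{"tx":0,"ty":0,"tz":-0.04,"ax":0,"ay":0,"az":0},{"tx":0,"ty":0,"tz":-0.06,"ax":0,"ay":0,"az":0},{"tx":0,"ty":0,"tz":-0.06,"ax":0,"ay":0,"az":0},{"tx":0,"ty":0,"tz":-0.06,"ax":0,"ay":0,"az":0},{"tx":0,"ty":0,"tz":-0.06,"ax":0,"ay":0,"az":0},{"tx":0,"ty":0,"tz":-0.06,"ax":0,"ay":0,"az":0},{"tx":0,"ty":0,"tz":-0.04,"ax":0,"ay":0,"az":0},{"tx":0,"ty":0,"tz":0,"ax":0,"ay":0,"az":0}]}}

```text
t: 14.08
tool_pos: [0.5424, -0.2535, 0.1252]
ee_rot: [0.001, 0.998, 0.06, 0.002]
wrist_force: [0.6, 0.8, -0.1]
opening: 0.0852
```

```bash
python3 rel.py
python3 - <<'E'
from h import *
import cv2
im,d=ctrl.get_image("scene");cv2.imwrite("pics/s13.png",cv2.resize(im[200:350,280:480,::-1],None,fx=4,fy=4,interpolation=cv2.INTER_CUBIC))
for th in ("long_pinch","long_nozzle","short_pinch","wheel_rack_center"): print(th,[(np.round(r["position"],4).tolist(),round(r["score"],2)) for r in ctrl.spot_point("scene",th)][:2])
a=np.radians(-83);ex=np.array([np.cos(a),np.sin(a)]);ey=np.array([-ex[1],ex[0]])
for n,B in(("before",cloud("scene",np.load("pics/scened.npy"))),("now",cloud("scene",d))):
    Q=B.reshape(-1,3);L=np.c_[(Q[:,:2]-[.541,-.2515])@ex,(Q[:,:2]-[.541,-.2515])@ey,Q[:,2]]*1e3
    g=(L[:,2]>16)&(L[:,2]<45)&(abs(L[:,1])<16)&(abs(L[:,0])<40);f=(L[:,2]>12)&(L[:,2]<60)&(L[:,1]<-50)&(L[:,1]>-95)&(abs(L[:,0])<60)
    w=(L[:,2]>12)&(L[:,1]>30)&(L[:,1]<80)&(L[:,0]>145)&(L[:,0]<200)&(L[:,2]<70)
    print(n,"grip x",np.percentile(L[g,0],[2,98]).round(1),"foot x",np.percentile(L[f,0],[3,97]).round(1),"rack",L[w].mean(0).round(1))
E
```

```text
14.0833 [-0.057, 0.634, 0.769, 1.687, -0.504, 1.023, -0.569] [ 0.5424 -0.2535  0.1252] yaw -83.15 tilt [ 0.0051 -0.0025 -1.    ] [ 0.6  0.8 -0.1] 0.08521327243938505
to pinch, tool axes mm [ -1.6  -3.  122.2]
long_pinch [([0.5465, -0.2542, 0.0241], 0.92), ([0.6224, -0.4138, 0.0293], 0.75)]
long_nozzle [([0.6131, -0.3613, 0.0273], 0.87)]
short_pinch [([0.5477, 0.3524, 0.0248], 0.67)]
wheel_rack_center [([0.7085, -0.3793, 0.0155], 0.75), ([0.6185, -0.416, 0.0286], 0.68)]
before grip x [-22.8  25.3] foot x [-31.3  20.7] rack [173.8  60.6  34.3]
now grip x [-22.2  26.4] foot x [-30.4  21.9] rack [174.2  60.3  34.5]
```

View pics/s13.png

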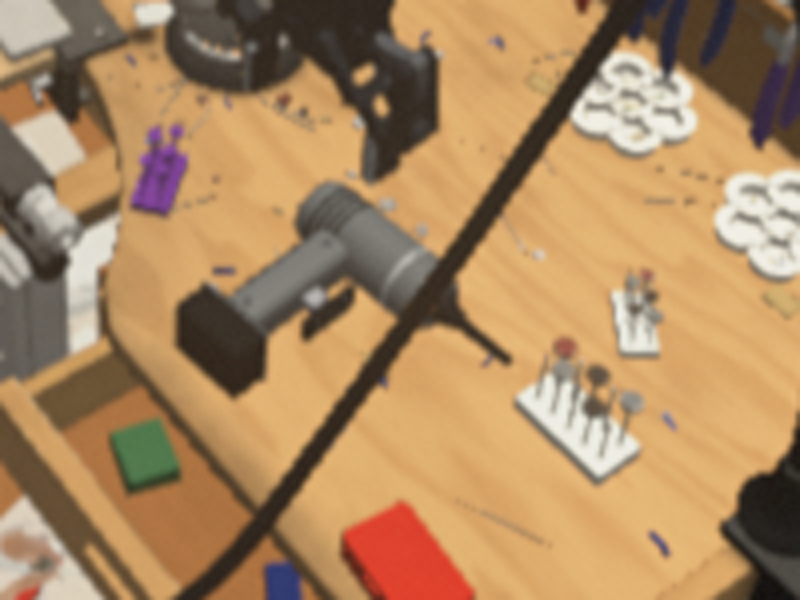

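```bash
python3 -c "
from plant import ctrl
print(ctrl.job_done())"
```

```text
the job is handed in; nothing more can be done
None
```

The long-nozzled duster was squeezed fully, held for about 2.8 s pointing at the wheels, then released. I handed the job in at about 14 s of the 32 s allowed.

**What I did:** I folded the arm in to pass under the lamp shade, swung round and lowered the open fingers over the duster's grip. I closed with 35 N, opened the fingers, and rose clear.

**Last checks:**
- **Squeeze:** the opening held steady at 34.5–34.8 mm, against the stated 36 mm when fully squeezed. I had no direct reading of the trigger stages, so full travel is inferred from this and from the duster's small slide.
- **Release:** handle plus trigger measure about 48.6 mm again, so the trigger is back out. The wrist force returned to about zero and the robot touches nothing.
- **Duster:** it stayed lying flat. It slid about 4.5 mm while being squeezed and ended within about 1 mm of where it began, still pointing at the stand.
- **Stand and other duster:** the stand is unmoved within about 0.5 mm. The short-nozzled duster was found where it was before.

**Disagreements:**
- **Finger tips:** with the gripper open, they sat about 31 mm higher than the stated tool geometry. I trusted the images and lowered to a TCP height of about -31 mm, checking the force on the way; there was no contact while the fingers were open.
- **Wrist load:** while squeezing, the wrist read about 19 N in total, probably a finger tip touching the bench. That is well under the limits.
- **Stand look-alike:** in the last look, the detector ranked a smaller white stand slightly above the real one. I relied on the depth measurement instead.

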